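# Hook the filter tray out of the solder fume filter

## Robot

A 6-joint arm with a two-finger parallel gripper is mounted at the origin on the work surface; the furniture and walls round the work are solid. World frame = base frame: x ahead of the robot, y to its left, z up, the work surface at z = 0. Lengths are in mm, angles in rad, forces in N, time in s.
With the tool pointing down it reaches from about 350 to 875 mm from the base axis. Payload 4.2 kg.
Tool frame: the origin (TCP) lies at the very end of the fingers, on their centre line; the grasp point (between the pads) lies robot.grip_depth behind it (robot.grip_depth is the distance from the TCP to the grasp point, in mm); z points along the fingers, y is the line along which they close (so a half turn about z gives the same grasp; the last joint's range is limited). The gripper opens to 87 mm and grips with 3 to 60 N. Pads are 19 mm wide; open, the fingers measure 117 mm over their backs; the gripper's body (75 mm by 190 mm) begins 51 mm behind the grasp point.
Start: joints at [-1.008, 0.385, 0.008, 0, -1.194, -0.259], TCP at [186.983, -596.353, 222.55] pointing down, gripper open.
Joint ranges: [-3.14, 3.14], [-1.21, 2.06], [-1.07, 1.41], [-3.16, 2.05], [-2.99, -0.16], [-3.1, 3.1]. Speed limits (rad/s): [2.79, 2.79, 3.14, 3.14, 3.14, 3.14].

## Interface

Orientations are given as [roll, pitch, yaw] about the fixed x, y, z axes, in that order (R = Rz(yaw) Ry(pitch) Rx(roll)).
In Python, from plant import sensors, camera, camera_info, robot, spotter gives the robot as it stands.
- The arm moves only by the tool drive_tool, never from a script. Its argument "deltas" is text: rows parted by semicolons, each of 7 numbers parted by spaces: the gripper's target within -1 to 1 (shut at 1, half-way at 0, fully open at -1), then the shift along the tool's x, y, z in units of 40 cm (1.0 is 40 cm), then the turn, a rotation vector about the tool's x, y, z in units of pi rad (1.0 is pi rad). A call has 1 to 5 rows; each row shifts and turns the commanded pose from where the row before left it, along the tool's axes as they then stand; what a row does not reach is not made up. A row lasts 1/8 s, in which the tool goes at most 62.5 mm and 10.7 degrees, less where a joint would pass 70% of its speed; a pose out of reach is approached as far as the arm can. A call with a number of a shift or a turn outside -1 to 1 is refused whole. A call with a gripper value outside its range is refused whole. The fingers move at their own pace and stop on an object; "grip_force" is the grip in N (left out, the last holds). Time passes only in rows, so rows that do not move let the fingers close. It gives the time, the measured TCP pose, the force, the opening and the grip force at its end, in the units of the state.
- sensors.observe(): the state, without advancing time (a new reading comes with each control period).
- camera(name): name is "scene" or "side" or "wrist"; returns the picture (400x640x3 uint8, red, green, blue); there is no depth.
- camera_info(name): a dict with "camera_matrix" (3x3 intrinsics, pixels), "view" (4x4, takes a point from world to camera coordinates). Camera axes: x right, y down, z forward; pixel columns grow to the right and rows downward; lengths in mm; the calibration is good to about 2 mm. A picture is of the moment at which its call begins: read the wrist's pose just before it. camera_info takes no time and is no camera call; for the wrist camera it gives the pose at the moment of the call.
- robot.finish_job(): hands the job in; it is judged then, once.
Trained networks look in the newest picture that a camera, given by its name, has taken for a name from the list of things; names that differ only in an ending like _2 or _b are one class to them, and where a whole thing is asked for, a point or a joint stands for the part that bears it (a point fixed in the world has none). Each returns a list of dicts, best first, with "score" (0 to 1); they miss things now and then, are a little off and sometimes report something else, mostly with a low value. They report only what shows in the picture. A call takes as long as a camera call.
- spotter.find_in(target, camera): "at" ([row, column] in pixels, amid what is visible of it).
The state is a dict: "time": time; "q": joint angles; "joint_velocities": joint speeds; "joint_efforts": joint torques, N m; "eef_pos": TCP position; "eef_rot": TCP orientation; "ft_force": force on the tool from outside, world axes, zero at the start; "torque": the same for the moment, N m; "opening": finger opening in mm; "grasp_force": force on a finger pad.
Only numpy, scipy, OpenCV 4.12 (cv2) and the standard library are available. Lean on these libraries where they do the work, as an engineer would, in place of code of your own. Each camera call takes 0.05 s, during which the arm holds its last target. There are 200 camera calls.

## Task

Take the small hook out of its stand, hook it through the finger hole in the front of the fume filter's tray and draw the tray gently out until you feel it come up against its stop, leaning on the stop for a moment with about 10 N, never 20. Then unhook, leave the tray out and hang the hook back in its stand, collar down on the plate. Touch the filter only with the hook, and leave the other things on the desk where they are.

Things in the scene. Friction and masses are not known exactly. Their poses are not given: they have to be found in the camera images.
- filter_unit: solder fume filter, a fixed grey box 110 (x) x 100 (y) x 88 mm high on rubber feet, with a round grille in its top; its front is open and filled by the tray. Origin: centre of its underside, on the desk; x points from its front to its back, z up; it is turned only about the vertical. The front of the housing is at x = -55 mm. A monitor stands close behind and left of it.
- tray: aluminium filter tray in the fume filter; slides out along the unit's -x with about 2 N drag, stays where left. Origin: the unit's, when the tray is fully in; axes as the unit's. At the start it stands 0 to 30 mm out. Its end stop lies 38 to 58 mm further out than it stands at the start; where exactly is unseen, differs each time and must be felt: a stop of about 10 N per mm.
- tray_hole (a point): centre of the finger hole through the tray's upright front plate (4 mm thick, 92 mm wide, 20 to 80 mm above the desk), mid-thickness: a window 30 mm wide (y) and 22 mm high (49 to 71 mm above the desk). Axes as the tray's: x points into the unit. Behind it is empty space, 90 mm deep, down to 38 mm above the desk.
- hook: small upright hand hook, 0.09 kg. Origin: on the shank's axis at the underside of its steel collar (32 mm diameter, 4 mm thick). Above the collar a square black handle, 18 x 18 mm, 4 to 50 mm above the origin, to be gripped from above across either pair of sides. Below, a steel shank 6 mm in diameter goes straight down to a foot that runs along the hook's +x.
- hook_tip (a point): top of the hook's upturned tip, 20 mm along x and 31 mm below the hook's origin; axes as the hook's. The foot, 6 mm thick, has its axis 42 mm below the origin and runs 20 mm along +x, where its 6 mm thick end turns up: foot and tip together are 14 mm high (31 to 45 mm below the origin), with 14 mm clear between shank and tip.
- stand: fixed dark steel stand, 60 x 44 mm, 95 mm high. Origin on the desk below the hanging place; z up. Its top plate, 5 mm thick, has an oblong slot 36 x 12 mm along its x (from x = -8 to +28 mm). The hook hangs upright in it: foot and shank down through the slot, foot along the stand's +x, collar lying on the top plate. It lifts straight up and out, and goes straight down in.
- stand_seat (a point): the hanging place, on the top face of the stand's plate, 95 mm above the desk; the hook's origin is here when it hangs. Axes as the stand's.
- battery_a: grey drone battery 53 x 83 x 35 mm lying nearest the robot; bystander. Origin: centre of its underside.
- battery_b: grey drone battery 53 x 83 x 35 mm lying at the back right; bystander. Origin: centre of its underside.
- tape_roll: roll of tape, 54 mm in diameter, 18 mm high; bystander. Origin: centre of its underside.
- driver_gold: small screwdriver, 112 mm long, lying on the desk; bystander. Origin: centre of its underside.
- heat_sink: finned heat sink 30 x 62 x 10 mm; bystander. Origin: centre of its underside.

How it is judged (in metres and radians):
On the way, in this order (a step that is already met when the one before it is completed fails the run):
1. the hook is taken out of the stand (distance between hook and stand_seat above 0.06 m), for 0.2 s.
2. with the hook's tip through the finger hole, the tray is drawn out at least 36 mm and held against its stop: at rest, with more than 5 N on the hook (x of hook_tip in the frame of tray_hole above 0.002 m and y of hook_tip in the frame of tray_hole between -0.015 and 0.015 m and distance of tray from where it was at the start of the episode above 0.036 m and contact force between hook and tray above 5 N and linear speed of tray below 0.006 m/s), for 0.25 s.
At the end, for the whole second after the job is handed in: The tray is at rest at least 36 mm further out than it stood, and the hook hangs released, upright (within 0.1 rad) and at rest in the stand, its collar on the plate within 8 mm of the hanging place and 4 mm in height (distance of tray from where it was at the start of the episode above 0.036 m and linear speed of tray below 0.005 m/s and horizontal distance between hook and stand_seat below 0.008 m and z of hook in the frame of stand_seat between -0.004 and 0.004 m and angle between hook's own z axis and vertical below 0.1 rad and linear speed of hook below 0.02 m/s); the robot touches nothing.
It fails at once if the hook pushes or pulls on the filter or its tray with 20 N or more (contact force between hook and filter_unit above 20 N).
It fails at once if the gripper or arm touches the filter or its tray (contact force between any of the fingers, the arm and filter_unit above 1 N).
It fails at once if another thing on the desk is moved by more than 20 mm (distance of any of battery_a, battery_b, tape_roll, driver_gold, heat_sink from where it was at the start of the episode above 0.02 m).
It also fails if it takes over 69 s, if anything falls off the work surface, if the arm or the gripper's body presses on something with over 40 N, if the wrist force passes 120 N, or if a joint passes its speed limit or range.

## Working session

There is one attempt and no reset: what is moved stays moved. The work goes in short steps, Python scripts to look and compute and a tool call to move; the robot and the scene stay as the last step left them, time stands still between calls to the robot, and variables do not carry over. Pictures are saved under pics/ and viewed, at most 11 in all, crops included, and the job is handed in when it is done.

Besides the shell and the picture viewer there is one more tool, called after "Emit:" by a JSON object that holds its "method" and its "body". drive_tool: Moves the arm, as the interface text tells. Shifts and turns lie within -1 to 1; 1 stands for 40 cm of shift or pi rad of turn. Its arguments: {"type":"object","properties":{"deltas":{"type":"string"},"grip_force":{"type":"number"}},"required":["deltas"]}

```bash
mkdir -p pics; ls
python3 - <<'E'
from plant import sensors, camera, camera_info, robot, spotter
import cv2,numpy as np
s=sensors.observe(); print(s['time'],s['eef_pos'],s['eef_rot'],s['opening'],robot.grip_depth)
for n in ['scene','side']:
    im=camera(n); cv2.imwrite(f'pics/{n}0.png',im[...,::-1])
    i=camera_info(n); print(n,np.round(i['camera_matrix'],1).tolist(),np.round(i['view'],3).tolist())
    for t in ['hook','stand','tray','tray_hole','filter_unit','stand_seat']:
        try: print(t,[(np.round(d['at'],1).tolist(),round(d['score'],2)) for d in spotter.find_in(t,n)[:2]])
        except Exception as e: print(t,e)
E
```

```text
pics
0.0 [ 186.79717568 -595.81069138  221.45641212] [ 3.13940899e+00 -1.08409500e-04 -2.83802865e+00] 87.07282008429046 18.700000000000003
scene [[496.1, 0.0, 318.1], [0.0, 496.1, 201.0], [0.0, 0.0, 1.0]] [[-0.772, -0.636, -0.016, 240.214], [-0.485, 0.605, -0.631, 423.673], [0.411, -0.479, -0.775, 764.866], [0.0, 0.0, 0.0, 1.0]]
hook [([261.5, 264.7], 0.84)]
stand [([282.6, 263.6], 0.71), ([217.1, 348.1], 0.51)]
tray [([205.7, 269.3], 0.87)]
tray_hole [([203.9, 273.3], 0.86)]
filter_unit [([186.7, 275.2], 0.68)]
stand_seat [([281.5, 263.6], 0.78)]
side [[393.8, 0.0, 318.8], [0.0, 393.8, 196.5], [0.0, 0.0, 1.0]] [[0.909, -0.416, -0.013, -575.73], [-0.238, -0.495, -0.835, 93.05], [0.341, 0.763, -0.55, 953.818], [0.0, 0.0, 0.0, 1.0]]
hook [([160.5, 263.0], 0.48)]
stand [([179.0, 273.4], 0.73)]
tray [([265.8, 417.9], 0.54)]
tray_hole [([231.0, 246.9], 0.26)]
filter_unit [([198.0, 345.2], 0.66)]
stand_seat [([179.7, 269.8], 0.76)]
```

View pics/scene0.png

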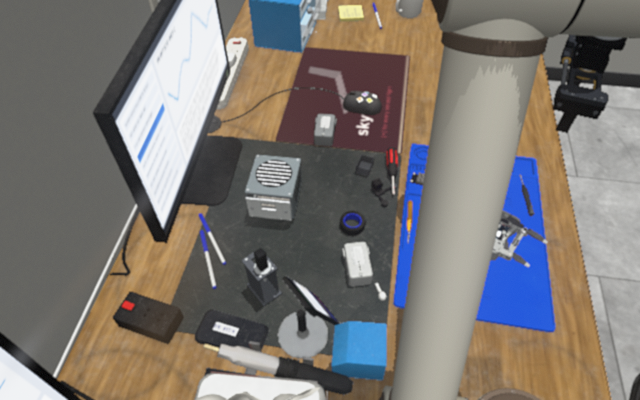

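View pics/side0.png

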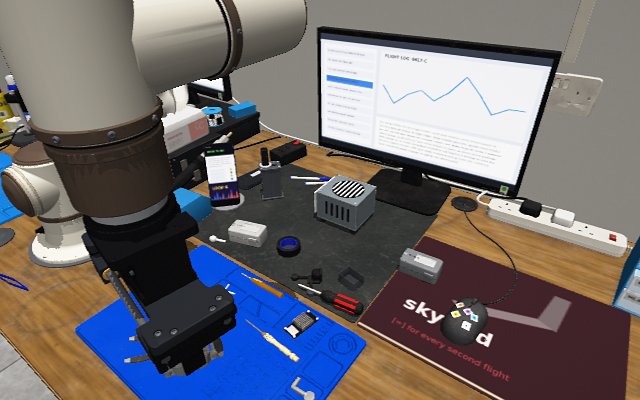

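The scene view shows the hook and stand at about (row 265, col 262), the filter at (187, 273) with its front facing the lower edge. The side view shows the stand at (179, 271) and the filter at (200, 345). Next I'll enlarge the crops.

```bash
cat > h.py <<'E'
import numpy as np,cv2
from plant import sensors, camera, camera_info, robot, spotter
def ray(info,rc):
    K=np.array(info['camera_matrix']);V=np.array(info['view']);R=V[:3,:3];t=V[:3,3]
    d=R.T@np.linalg.solve(K,[rc[1],rc[0],1.]); return -R.T@t,d/np.linalg.norm(d)
def atz(info,rc,z):
    c,d=ray(info,rc); return c+d*(z-c[2])/d[2]
def proj(info,p):
    V=np.array(info['view']);q=V[:3,:3]@np.array(p,float)+V[:3,3]; q=np.array(info['camera_matrix'])@q; return np.array([q[1],q[0]])/q[2]
def tri(rs):
    A=sum(np.eye(3)-np.outer(d,d) for c,d in rs);b=sum((np.eye(3)-np.outer(d,d))@c for c,d in rs);return np.linalg.solve(A,b)
E
python3 - <<'E'
from h import *
a=camera_info('scene');b=camera_info('side')
print('seat',tri([ray(a,[281.5,263.6]),ray(b,[179.,271])]),atz(a,[250,258],145),atz(b,[150,265],145))
print('filt',atz(a,[172,274],88),atz(b,[188,345],88))
s=cv2.imread('pics/scene0.png');t=cv2.imread('pics/side0.png')
c1=cv2.resize(s[145:225,235:315],(400,400),interpolation=3)
c2=cv2.resize(s[235:315,225:305],(400,400),interpolation=3)
cv2.imwrite('pics/c1.png',np.hstack([c1,c2]))
c3=cv2.resize(t[165:245,300:380],(400,400),interpolation=3)
c4=cv2.resize(t[135:215,230:310],(400,400),interpolation=3)
cv2.imwrite('pics/c2.png',np.hstack([c3,c4]))
E
```

```text
seat [472.68122834 -28.45401958  46.37292457] [469.56754742 -31.74328262 145.        ] [465.60779341 -41.58686062 145.        ]
filt [ 611.69575398 -219.44122056   88.        ] [ 607.51920175 -210.81874981   88.        ]
```

View pics/c1.png

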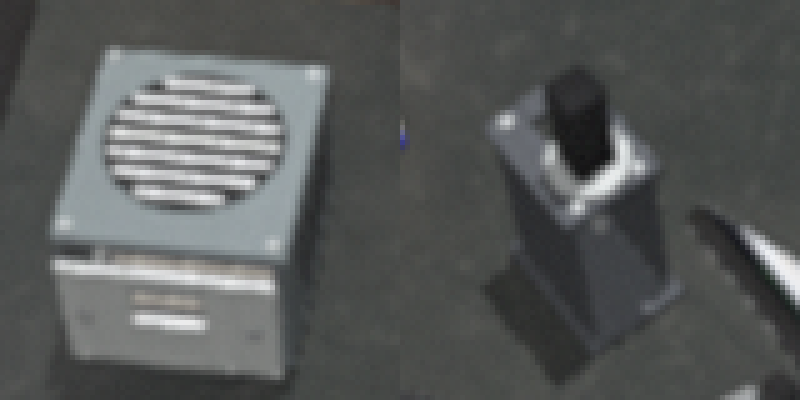

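View pics/c2.png

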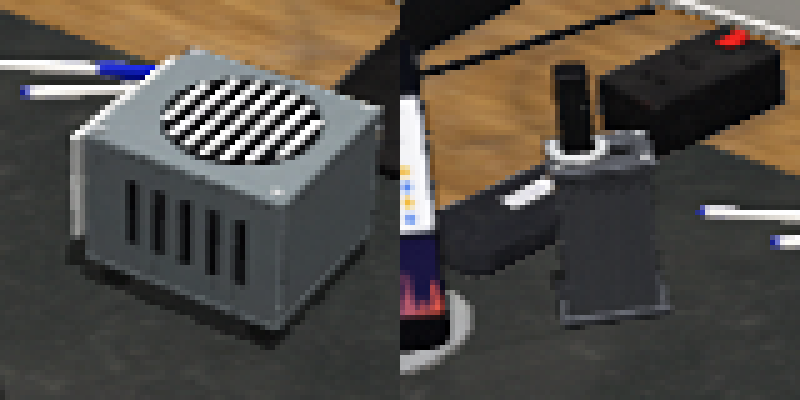

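The crops show the filter's top corners clearly, with the tray front slightly out and facing the robot. The stand's top corners are at crop (485,122), (575,225), (662,165), and its slot runs up-left from the handle. I'll fit both.

```bash
cat > fit.py <<'E'
from h import *
from scipy.optimize import least_squares
a=camera_info('scene');b=camera_info('side')
S1=lambda x,y:(a,[145+y/5-.4,235+x/5-.4]); S2=lambda x,y:(a,[235+y/5-.4,225+(x-400)/5-.4])
T1=lambda x,y:(b,[165+y/5-.4,300+x/5-.4]); T2=lambda x,y:(b,[135+y/5-.4,230+(x-400)/5-.4])
def fit(obs,x0):
    def f(p):
        c,s=np.cos(p[2]),np.sin(p[2]); r=[]
        for (i,rc),l in obs: r+=list(proj(i,[p[0]+c*l[0]-s*l[1],p[1]+s*l[0]+c*l[1],l[2]])-rc)
        return r
    q=least_squares(f,x0,loss='soft_l1'); print(np.round(q.x,3),np.round(q.fun,1)); return q.x
# filter: front-left of image = ? front edge nearest robot
F=[(S1(108,47),(55,50,88)),(S1(328,68),(55,-50,88)),(S1(287,262),(-55,-50,88)),(S1(50,240),(-55,50,88)),
 (T1(195,50),(55,50,88)),(T1(380,103),(55,-50,88)),(T1(280,192),(-55,-50,88)),(T1(85,137),(-55,50,88))]
for y0 in [-2.2,-.7,.9,2.4]: fit(F,[610,-215,y0])
E
python3 fit.py
python3 - <<'E'
from fit import *
print('stand corners z95')
for p in [(485,122),(575,225),(662,165),(575,65)]: print(atz(*S2(*p),95))
for p in [(545,172),(655,157),(640,130)]: print('side',atz(*T2(*p),95))
print('handle',atz(*S2(578,82),145),atz(*T2(570,68),145))
print('trayfront top',atz(*S1(54,265),80),atz(*S1(280,290),80))
E
```

```text
[ 607.857 -212.348   -0.971] [  0.9  -2.1  -0.9  -0.7  -0.9   1.4   0.7   0.4  10.2  36.3  19.7 -19.
 -11.2 -40.4 -18.4  19. ]
[ 607.857 -212.348   -0.971] [  0.9  -2.1  -0.9  -0.7  -0.9   1.4   0.7   0.4  10.2  36.3  19.7 -19.
 -11.2 -40.4 -18.4  19. ]
[ 607.857 -212.348   -0.971] [  0.9  -2.1  -0.9  -0.7  -0.9   1.4   0.7   0.4  10.2  36.3  19.7 -19.
 -11.2 -40.4 -18.4  19. ]
[ 607.857 -212.348  -38.67 ] [  0.9  -2.1  -0.9  -0.7  -0.9   1.4   0.7   0.4  10.2  36.3  19.7 -19.
 -11.2 -40.4 -18.4  19. ]
[ 607.857 -212.348   -0.971] [  0.9  -2.1  -0.9  -0.7  -0.9   1.4   0.7   0.4  10.2  36.3  19.7 -19.
 -11.2 -40.4 -18.4  19. ]
[ 607.857 -212.348   -0.971] [  0.9  -2.1  -0.9  -0.7  -0.9   1.4   0.7   0.4  10.2  36.3  19.7 -19.
 -11.2 -40.4 -18.4  19. ]
[ 607.857 -212.348   -0.971] [  0.9  -2.1  -0.9  -0.7  -0.9   1.4   0.7   0.4  10.2  36.3  19.7 -19.
 -11.2 -40.4 -18.4  19. ]
[ 607.857 -212.348  -38.67 ] [  0.9  -2.1  -0.9  -0.7  -0.9   1.4   0.7   0.4  10.2  36.3  19.7 -19.
 -11.2 -40.4 -18.4  19. ]
stand corners z95
[506.66003171 -19.07476829  95.        ]
[451.04861924  -8.61743453  95.        ]
[443.72781221 -46.35227343  95.        ]
[498.28216955 -57.94239054  95.        ]
side [443.71161794 -41.42514681  95.        ]
side [500.69913976 -51.22700382  95.        ]
side [503.67903263 -19.40209289  95.        ]
handle [465.15466274 -32.64521191 145.        ] [465.56857468 -30.17897419 145.        ]
trayfront top [ 614.80488397 -135.10450358   80.        ] [ 533.40654038 -183.43635254   80.        ]
```

```bash
cat > fit2.py <<'E'
from fit import *
print('---')
F2=F[:4]+[(T1(195,50),(-55,50,88)),(T1(380,103),(55,50,88)),(T1(280,192),(55,-50,88)),(T1(85,137),(-55,-50,88))]
f=fit(F2,[610,-215,-.97])
g=fit([(S2(485,122),(40,22,95)),(S2(575,225),(-20,22,95)),(S2(662,165),(-20,-22,95)),(S2(575,65),(40,-22,95)),
 (T2(545,172),(-20,-22,95)),(T2(655,157),(40,-22,95)),(T2(640,130),(40,22,95))],[465,-32,-.18])
c,s=np.cos(f[2]),np.sin(f[2])
for l in [(S1(54,265),80),(S1(280,290),80),(S1(170,298),71),(S1(168,322),49)]:
    p=atz(*l[0],l[1]); d=p[:2]-f[:2]; print('unit frame',c*d[0]+s*d[1],-s*d[0]+c*d[1])
E
python3 fit2.py|sed -n '/---/,$p'
```

```text
---
[ 608.495 -213.226   -1.016] [-0.1 -0.7 -0.4  0.3 -0.5  0.1 -0.7 -0.5 -1.1 -1.4  0.4  0.1  2.3  0.
 -0.8 -1.3]
[ 4.64342e+02 -3.07760e+01 -1.87000e-01] [ 0.6 -1.4  1.9 -0.3  0.1  2.1 -1.   0.2  1.5 -0.3  1.5  0.7 -0.8  1.1]
unit frame -63.09880989693799 46.490050542957576
unit frame -64.85663661475296 -48.15966159718521
unit frame -67.40995606463935 -2.153175520986334
unit frame -63.08321489662127 1.6749176613991352
```

```bash
cat > d.py <<'E'
from h import *
from scipy.spatial.transform import Rotation as Ro
def delta(p,yaw=None):
    s=sensors.observe(); R=Ro.from_euler('xyz',s['eef_rot']); d=R.inv().apply(np.array(p)-s['eef_pos'])/400
    rv=np.zeros(3)
    if yaw is not None: rv=(R.inv()*Ro.from_euler('xyz',[np.pi,0,yaw])).as_rotvec()/np.pi
    print('t',s['time'],'pos',np.round(s['eef_pos'],1),'rot',np.round(s['eef_rot'],3),'F',np.round(s['ft_force'],1),'delta',np.round(d,4),'turn',np.round(rv,4),'rows>=',np.linalg.norm(d)*400/62.5,np.linalg.norm(rv)*180/10.7)
E
python3 - <<'E'
from d import *
delta([464.3,-30.8,222],-1.758)
a=camera_info('scene')
for z in (0,100,150): print(z,'phone top',atz(a,[278,285],z))
E
```

```text
t 0.7 pos [ 187.  -596.4  222.6] rot [-3.142  0.    -2.838] F [0.2 0.1 0.3] delta [-1.0844  1.1418  0.0014] turn [-0.     -0.     -0.3437] rows>= 10.078117050593805 5.782254441694124
0 phone top [460.295344   -76.73188724   0.        ]
100 phone top [415.87598975 -37.46246171 100.        ]
150 phone top [393.66631262 -17.82774894 150.        ]
```

Emit:
{"method": "drive_tool", "body": {"deltas": "-1 -0.0985 0.1035 0 0 0 0;-1 -0.0985 0.1035 0 0 0 0;-1 -0.0985 0.1035 0 0 0 0;-1 -0.0985 0.1035 0 0 0 0;-1 -0.0985 0.1035 0 0 0 0"}}

```text
time: 1.32
eef_pos: [313.7, -338.4, 222.9]
eef_rot: [-3.141, 0.001, -2.838]
ft_force: [1.0, -0.8, -0.1]
opening: 87.3
grasp_force: 0.0
```

Emit:
{"method": "drive_tool", "body": {"deltas": "-1 -0.0985 0.1035 0 0 0 0;-1 -0.0985 0.1035 0 0 0 0;-1 -0.0985 0.1035 0 0 0 0;-1 -0.0985 0.1035 0 0 0 0;-1 0 0 0 0 0 -0.057"}}

```text
time: 1.95
eef_pos: [415.5, -131.8, 223.0]
eef_rot: [-3.141, 0.001, -2.648]
ft_force: [-0.7, -1.0, -0.0]
opening: 87.0
grasp_force: 0.0
```

Emit:
{"method": "drive_tool", "body": {"deltas": "-1 0 0 0 0 0 -0.057;-1 0 0 0 0 0 -0.057;-1 0 0 0 0 0 -0.057;-1 0 0 0 0 0 -0.057;-1 0 0 0 0 0 -0.057"}}

```text
time: 2.58
eef_pos: [413.9, -134.7, 222.8]
eef_rot: [-3.141, 0.0, -1.757]
ft_force: [0.2, 0.8, 0.5]
opening: 87.2
grasp_force: 0.0
```

Run:
```python
from d import *
delta([464.3,-30.8,222],-1.758)
a=camera_info('scene');b=camera_info('side')
for r,c in [(147,212),(144,228)]: print('phone',tri([ray(a,[278,285]),ray(b,[r,c])]))
im=camera('wrist');cv2.imwrite('pics/w1.png',im[...,::-1])
i=camera_info('wrist')
V=np.array(i['view']);print(np.round(-V[:3,:3].T@V[:3,3]),V[2,:3])
for t in ['hook','stand','stand_seat','tray_hole']: print(t,[(np.round(d['at'],1).tolist(),round(d['score'],2)) for d in spotter.find_in(t,'wrist')[:2]])
print(proj(i,[464.3,-30.8,145]))
```

```text
t 2.575 pos [ 413.9 -134.7  222.8] rot [-3.141  0.    -1.757] F [0.2 0.8 0.5] delta [-0.2787 -0.0756  0.002 ] turn [-0.0002  0.      0.0002] rows>= 1.848330564865354 0.004149338327013965
phone [360.55870753  -6.7248596  173.39621257]
phone [383.2017768  -10.67773106 167.37099938]
[ 400. -212.  384.] [ 0.0528701   0.28273792 -0.95773901]
hook [([320.6, 285.8], 0.55), ([124.4, 354.6], 0.39)]
stand [([264.4, 282.1], 0.92)]
stand_seat [([261.0, 287.6], 0.96)]
tray_hole [([179.9, 162.9], 0.96)]
[327.5932011  286.92842346]
```

View pics/w1.png

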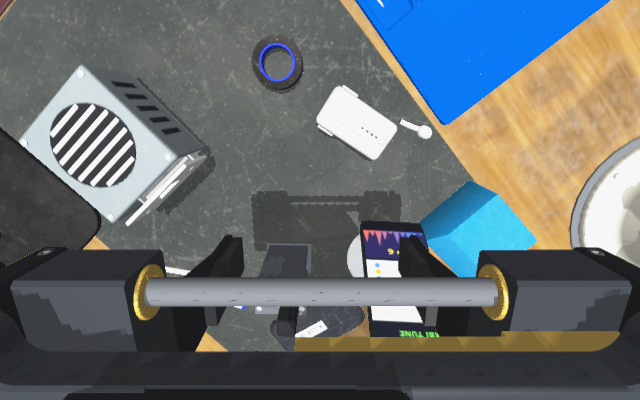

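The wrist view shows the stand at about (265, 285), the tray front edge near (190, 170), and a tall phone standing right beside the stand at cols 360–435. I'll check how much room the phone leaves.

Run:
```python
from d import *
b=camera_info('side');i=camera_info('wrist');a=camera_info('scene')
for n,w,s in [('TL',(335,438),(147,206)),('TR',(335,370),(143,230)),('BR',(222,362),(205,245)),('BL',(232,425),(208,212))]:
    print(n,np.round(tri([ray(i,w),ray(b,s)])))
print('scene TR',tri([ray(i,(335,370)),ray(a,(278,285))]), 'BR', tri([ray(i,(222,362)),ray(a,(322,335))]))
```

```text
TL [333.  -9. 164.]
TR [389. -32. 175.]
BR [383. -70.  18.]
BL [305. -40.  14.]
scene TR [393.35150932 -16.50791835 152.81588603] BR [352.08819786 -63.67854142 -18.89745027]
```

Emit:
{"method": "drive_tool", "body": {"deltas": "-0.2 -0.093 -0.0252 0 0 0 0;-0.2 -0.093 -0.0252 0 0 0 0;-0.2 -0.093 -0.0252 0 0 0 0;-0.2 0 0 0 0 0 0;-0.2 0 0 0 0 0 0", "grip_force": 60}}

```text
time: 3.45
eef_pos: [464.6, -31.0, 222.4]
eef_rot: [3.141, -0.0, -1.764]
ft_force: [0.2, -0.7, -0.1]
opening: 53.6
grasp_force: 0.0
```

Run:
```python
from d import *
delta([464.7,-31.2,117],-1.758)
im=camera('wrist');cv2.imwrite('pics/w2.png',im[...,::-1])
i=camera_info('wrist')
for t in ['hook','stand','stand_seat']: print(t,[(np.round(d['at'],1).tolist(),round(d['score'],2)) for d in spotter.find_in(t,'wrist')[:2]])
c,s=np.cos(-.187),np.sin(-.187)
for l in [(9,9,145),(-9,9,145),(9,-9,145),(-9,-9,145),(40,-22,95),(-20,-22,95)]:
  print(l,proj(i,[464.5+c*l[0]-s*l[1],-31+s*l[0]+c*l[1],l[2]]).round())
```

```text
t 3.45 pos [464.6 -31.  222.4] rot [ 3.141 -0.    -1.764] F [ 0.2 -0.7 -0.1] delta [ 0.0003 -0.0005  0.2634] turn [ 0.0002 -0.0001 -0.002 ] rows>= 1.6858410503177816 0.033207345693673944
hook [([202.2, 317.2], 0.58)]
stand [([179.2, 296.3], 0.55)]
stand_seat [([179.8, 299.2], 0.62)]
(9, 9, 145) [220. 310.]
(-9, 9, 145) [220. 333.]
(9, -9, 145) [199. 310.]
(-9, -9, 145) [198. 333.]
(40, -22, 95) [170. 278.]
(-20, -22, 95) [170. 343.]
```

View pics/w2.png

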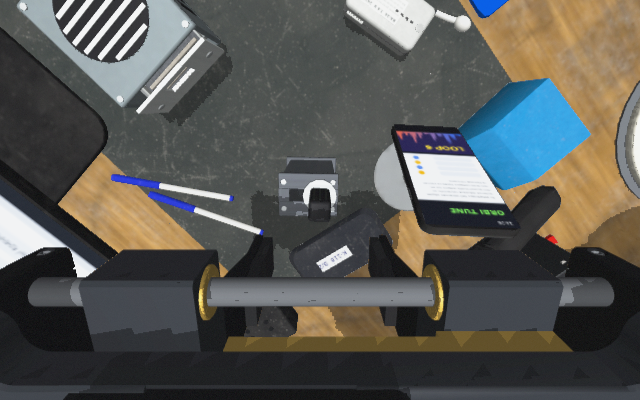

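The wrist view shows the handle top at (187–220, 308–331), within 2 px of the prediction, and the phone's top edge at row 233, col 425. I'll check the phone's height again before going down.

Run:
```python
from d import *
b=camera_info('side');i=camera_info('wrist');a=camera_info('scene')
for s in [(143,230),(146,207)]:
  for w in [(233,425),(232,513)]: print(s,w,tri([ray(i,w),ray(b,s)]).round(), np.round(proj(b,tri([ray(i,w),ray(b,s)]))-s,1))
print([atz(i,(233,425),z).round() for z in (130,160,180)])
c,s=np.cos(-.187),np.sin(-.187)
for l in [(-95,-37),(-95,37)]: print('body',464.5+c*l[0]-s*l[1],-31+s*l[0]+c*l[1])
```

```text
(143, 230) (233, 425) [389.  -3. 163.] [0.2 0.7]
(143, 230) (232, 513) [366. -24. 192.] [-5.4 -8.1]
(146, 207) (233, 425) [359.  17. 145.] [ 3. 11.]
(146, 207) (232, 513) [330.   5. 166.] [-0.4 -0.7]
[array([382.,  12., 130.]), array([390.,  -2., 160.]), array([396., -12., 180.])]
body 364.2774474034701 -49.693313003205176
body 378.03493812857755 23.016600000102585
```

Emit:
{"method": "drive_tool", "body": {"deltas": "-0.2 0 0 0.12 0 0 0;-0.2 0 0 0.11 0 0 0;-0.2 0 0 0.05 0 0 -0.002;-0.2 0 0 0 0 0 0;0.3 0 0 0 0 0 0", "grip_force": 30}}

```text
time: 4.28
eef_pos: [465.8, -31.2, 111.6]
eef_rot: [-3.14, 0.001, -1.757]
ft_force: [0.5, -0.7, -0.8]
opening: 48.1
grasp_force: 0.0
```

Emit:
{"method": "drive_tool", "body": {"deltas": "0.6 0 0 0 0 0 0;0.6 0 0 0 0 0 0;1 0 0 0 0 0 0;1 0 0 0 0 0 0;1 0 0 0 0 0 0", "grip_force": 60}}

```text
time: 4.9
eef_pos: [465.1, -30.9, 110.9]
eef_rot: [-3.141, 0.0, -1.757]
ft_force: [-1.6, 0.2, 3.0]
opening: 17.5
grasp_force: 60.0
```

Emit:
{"method": "drive_tool", "body": {"deltas": "1 0 0 -0.06 0 0 0;1 0 0 -0.08 0 0 0;1 0 0 -0.08 0 0 0;1 0 0 -0.03 0 0 0;1 0 0 0 0 0 0"}}

```text
time: 5.52
eef_pos: [464.8, -30.9, 210.4]
eef_rot: [-3.141, 0.001, -1.757]
ft_force: [0.0, 0.1, -1.1]
opening: 17.4
grasp_force: 60.0
```

Run:
```python
from d import *
s=sensors.observe();print(s['opening'],s['grasp_force'])
b=camera_info('side');a=camera_info('scene')
f=np.array([608.5,-213.2]);c,si=np.cos(-1.016),np.sin(-1.016)
for A,B in [((237,163),(155,322)),((112,109),(28,318)),((105,222),(192,543))]:
    p=tri([ray(a,A),ray(b,B)]);d=p[:2]-f;print('mon',p.round(),'unit',c*d[0]+si*d[1],-si*d[0]+c*d[1])
T=lambda x,y=0:f+[c*x-si*y,si*x+c*y]
print(T(-110)); delta([*T(-110),205],-2.587)
print([ (k,[(np.round(d['at'],1).tolist(),round(d['score'],2)) for d in (camera('side'),spotter.find_in(k,'side'))[1][:2]]) for k in ['hook']])
```

```text
17.404641707901657 59.99938337132335
mon [669.  32.  60.] unit -176.8386586724917 180.8653499644683
mon [654.  39. 405.] unit -190.27538663970276 171.2913830528652
mon [1010. -397.   22.] unit 368.0447308725737 244.65279223660852
[ 550.55527939 -119.69914784]
t 5.525 pos [464.8 -30.9 210.4] rot [-3.141e+00  1.000e-03 -1.757e+00] F [ 0.   0.1 -1.1] delta [ 0.1785 -0.2519  0.0133] turn [0.000e+00 2.000e-04 2.641e-01] rows>= 1.9775476346522571 4.442531333127008
[('hook', [([126.3, 259.5], 0.81), ([206.0, 314.3], 0.68)])]
```

Emit:
{"method": "drive_tool", "body": {"deltas": "1 0.06 -0.084 0 0 0 0;1 0.06 -0.084 0 0 0 0;1 0.0585 -0.084 0 0 0 0;1 0 0 0 0 0 0.053;1 0 0 0 0 0 0.053"}}

```text
time: 6.25
eef_pos: [550.1, -120.3, 207.9]
eef_rot: [3.137, -0.002, -2.097]
ft_force: [-0.6, 0.1, -1.5]
opening: 17.3
grasp_force: 60.0
```

Emit:
{"method": "drive_tool", "body": {"deltas": "1 0 0 0 0 0 0.053;1 0 0 0 0 0 0.053;1 0 0 0 0 0 0.052;1 0 0 0 0 0 0;1 0 0 0 0 0 0"}}

```text
time: 6.88
eef_pos: [550.4, -119.8, 209.6]
eef_rot: [3.141, -0.002, -2.584]
ft_force: [-0.8, 0.2, -0.3]
opening: 17.6
grasp_force: 60.0
```

Run:
```python
from d import *
delta([550.5,-119.7,205],-2.587)
im=camera('wrist');i=camera_info('wrist')
for t in ['hook','hook_tip','tray_hole','tray','filter_unit']: print(t,[(np.round(d['at'],1).tolist(),round(d['score'],2)) for d in spotter.find_in(t,'wrist')[:2]])
sc=camera('scene')
f=np.array([608.5,-213.2]);c,si=np.cos(-1.016),np.sin(-1.016)
for l in [(-55,50,88),(-55,-50,88),(-62,0,60),(-64,46,80),(-64,-46,80)]: 
  p=[*(f+[c*l[0]-si*l[1],si*l[0]+c*l[1]]),l[2]]; print(l,proj(i,p).round(),proj(camera_info('scene'),p).round())
cv2.imwrite('pics/w3.png',np.vstack([im[...,::-1],np.hstack([cv2.resize(sc[130:230,220:320],(300,200)),]*2+[np.zeros((200,40,3),np.uint8)])[...,::-1]]))
```

```text
t 6.875 pos [ 550.4 -119.8  209.6] rot [ 3.141e+00 -2.000e-03 -2.584e+00] F [-0.8  0.2 -0.3] delta [-0.0003  0.0001  0.0114] turn [ 0.0003 -0.0005  0.0009] rows>= 0.07319235871868551 0.017824662421278465
hook [([248.6, 318.2], 0.97)]
hook_tip [([243.5, 317.5], 0.88)]
tray_hole [([180.8, 267.9], 0.57)]
tray [([182.0, 272.6], 0.92)]
filter_unit [([188.2, 211.8], 0.94)]
(-55, 50, 88) [244. 264.] [192. 244.]
(-55, -50, 88) [139. 258.] [196. 292.]
(-62, 0, 60) [186. 273.] [205. 269.]
(-64, 46, 80) [237. 274.] [198. 246.]
(-64, -46, 80) [143. 270.] [202. 290.]
```

View pics/w3.png

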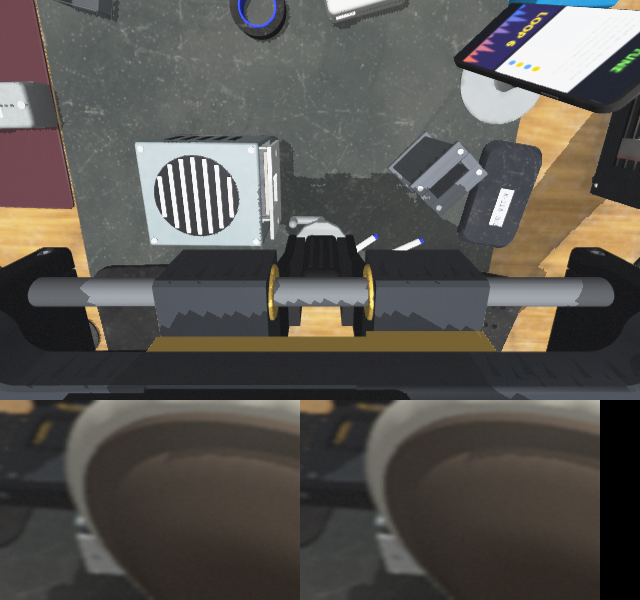

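The wrist view shows the filter's corners matching the fit (front corners at (245,265) and (138,258)). The tray front stands out at cols 264–280, and the hook's foot points at it from (222, 292). Next I'll lower the hook to hole height.

Emit:
{"method": "drive_tool", "body": {"deltas": "1 0 0 0.08 0 0 0;1 0 0 0.08 0 0 0;1 0 0 0.06 0 0 0;1 0 0 0.019 0 0 0;1 0 0 0 0 0 0"}}

```text
time: 7.85
eef_pos: [551.0, -119.9, 115.1]
eef_rot: [-3.141, -0.0, -2.586]
ft_force: [-0.4, 0.1, -1.0]
opening: 17.4
grasp_force: 60.0
```

Emit:
{"method": "drive_tool", "body": {"deltas": "1 0 0 0 0 0 0;1 0 0 0 0 0 0"}}

```text
time: 8.1
eef_pos: [551.4, -119.8, 116.0]
eef_rot: [-3.141, 0.002, -2.586]
ft_force: [-0.8, -0.4, -1.7]
opening: 17.7
grasp_force: 60.0
```

Run:
```python
from d import *
f=np.array([608.5,-213.2]);c,si=np.cos(-1.016),np.sin(-1.016)
T=lambda x,y=0:f+[c*x-si*y,si*x+c*y]
for z in (113.9,): delta([*T(-110),z],-2.587)
delta([*T(-74),113.9],-2.587)
im=camera('wrist');w=im[100:260,230:350]
sd=camera('side')[150:260,230:395]
i=camera_info('wrist')
for l in [(-64,46,80),(-64,-46,80)]: print(proj(i,[*T(l[0],l[1]),l[2]]).round())
cv2.imwrite('pics/w4.png',np.hstack([cv2.resize(w,(390,520),interpolation=3),cv2.resize(sd,(410,520*1),interpolation=3)])[...,::-1])
```

```text
t 8.1 pos [ 551.4 -119.8  116. ] rot [-3.141e+00  2.000e-03 -2.586e+00] F [-0.8 -0.4 -1.7] delta [0.0016 0.0013 0.0053] turn [-0.0003  0.0006  0.0002] rows>= 0.036704933736995085 0.01199885335944198
t 8.1 pos [ 551.4 -119.8  116. ] rot [-3.141e+00  2.000e-03 -2.586e+00] F [-0.8 -0.4 -1.7] delta [ 0.0017 -0.0887  0.0054] turn [-0.0003  0.0006  0.0002] rows>= 0.5685924627233336 0.01199885335944198
[289. 256.]
[159. 247.]
```

View pics/w4.png

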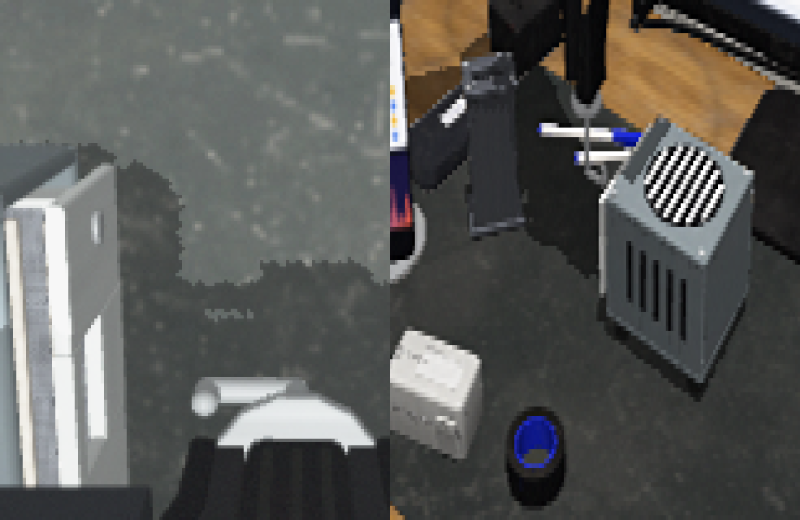

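The crop shows the hole at crop rows 318–440 and the foot's tip at crop (203, 400), level with the hole's lower part. I'll compare both with projections.

Run:
```python
from d import *
f=np.array([608.5,-213.2]);c,si=np.cos(-1.016),np.sin(-1.016)
T=lambda x,y=0:f+[c*x-si*y,si*x+c*y]
i=camera_info('wrist')
P=lambda x,y,z:((proj(i,[*T(x,y),z])-[100,230])*3.25).round()[::-1]
print('top front corner',P(-66.5,-46,80),'hole',[P(-66.5,y,z) for y in(-15,15) for z in (71,49)])
s=sensors.observe()['eef_pos'];d=s[:2]-f;print('tcp unit',c*d[0]+si*d[1],-si*d[0]+c*d[1])
x=c*d[0]+si*d[1];y=-si*d[0]+c*d[1]
z0=s[2]-15.9
print('tip end face',P(x+23,y,z0-38),'tip top',P(x+20,y,z0-31),'foot start',P(x+3,y,z0-42))
print('collar low edge',P(x,y-16,z0))
```

```text
top front corner [ 69. 191.] hole [array([ 87., 332.]), array([106., 304.]), array([ 95., 464.]), array([112., 426.])]
tcp unit -109.61363172402977 0.42252186926549484
tip end face [190. 386.] tip top [201. 398.] foot start [281. 380.]
collar low edge [294. 375.]
```

Emit:
{"method": "drive_tool", "body": {"deltas": "1 -0.003 0 0.005 0 0 0;1 0 0 0 0 0 0;1 0 -0.02 0 0 0 0;1 0 -0.02 0 0 0 0;1 0 0 0 0 0 0"}}

```text
time: 8.82
eef_pos: [560.6, -133.5, 112.8]
eef_rot: [-3.141, 0.0, -2.587]
ft_force: [0.0, 0.4, -0.8]
opening: 17.6
grasp_force: 60.0
```

Emit:
{"method": "drive_tool", "body": {"deltas": "1 0 -0.012 0 0 0 0;1 0 -0.012 0 0 0 0;1 0 -0.012 0 0 0 0;1 0 -0.012 0 0 0 0;1 0 0 0 0 0 0"}}

```text
time: 9.45
eef_pos: [570.5, -149.4, 112.9]
eef_rot: [3.142, -0.0, -2.587]
ft_force: [-0.0, -0.0, -0.7]
opening: 17.4
grasp_force: 60.0
```

```bash
cat > u.py <<'E'
from d import *
f=np.array([608.5,-213.2]);c,si=np.cos(-1.016),np.sin(-1.016)
T=lambda x,y=0:f+[c*x-si*y,si*x+c*y]
def st():
    s=sensors.observe();d=s['eef_pos'][:2]-f;F=s['ft_force']
    print('t',round(s['time'],2),'hook unit x,y,z',np.round([c*d[0]+si*d[1],-si*d[0]+c*d[1],s['eef_pos'][2]-15.9],1),'Fu,Fv,Fz',np.round([c*F[0]+si*F[1],-si*F[0]+c*F[1],F[2]],1),np.round(s['eef_rot'],3),s['opening'])
E
python3 -c "
from u import *
st()
im=camera('wrist')[100:260,230:350];sd=camera('side')[150:260,230:395]
cv2.imwrite('pics/w5.png',np.hstack([cv2.resize(im,(390,520),interpolation=3),cv2.resize(sd,(410,520),interpolation=3)])[...,::-1])"
```

```text
t 9.45 hook unit x,y,z [-74.3   1.3  97. ] Fu,Fv,Fz [ 0.  -0.1 -0.7] [ 3.142 -0.    -2.587] 17.421884064262695
```

View pics/w5.png

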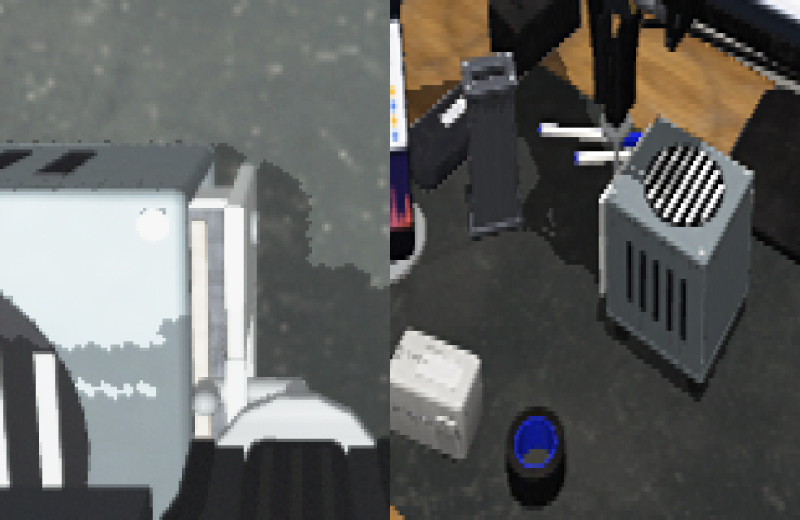

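The tip now shows behind the plate (crop (203, 400), plate at crop cols 225–247), with no contact force. I'll raise it to catch the plate and start drawing.

Emit:
{"method": "drive_tool", "body": {"deltas": "1 0 0 -0.0115 0 0 0;1 0 0 -0.0115 0 0 0;1 0 0 0 0 0 0;1 0 0.005 0 0 0 0;1 0 0.005 0 0 0 0"}}

```text
time: 10.18
eef_pos: [568.4, -145.9, 122.2]
eef_rot: [-3.141, 0.0, -2.586]
ft_force: [1.4, -2.7, -2.1]
opening: 17.7
grasp_force: 60.0
```

Emit:
{"method": "drive_tool", "body": {"deltas": "1 0 0.005 0 0 0 0;1 0 0.005 0 0 0 0;1 0 0.005 0 0 0 0;1 0 0.005 0 0 0 0;1 0 0 0 0 0 0"}}

```text
time: 10.8
eef_pos: [563.9, -138.7, 122.2]
eef_rot: [3.141, 0.0, -2.586]
ft_force: [0.7, -1.3, -1.3]
opening: 17.7
grasp_force: 60.0
```

```bash
python3 -c "
from u import *
st()"
```

```text
t 10.8 hook unit x,y,z [-86.8   1.3 106.3] Fu,Fv,Fz [ 1.5 -0.1 -1.3] [ 3.141  0.    -2.586] 17.658409240602595
```

Emit:
{"method": "drive_tool", "body": {"deltas": "1 0 0.008 0 0 0 0;1 0 0.01 0 0 0 0;1 0 0.01 0 0 0 0;1 0 0.01 0 0 0 0;1 0 0.01 0 0 0 0"}}

```text
time: 11.42
eef_pos: [553.8, -122.3, 122.2]
eef_rot: [-3.141, 0.0, -2.586]
ft_force: [1.9, -1.8, -1.1]
opening: 17.5
grasp_force: 60.0
```

Emit:
{"method": "drive_tool", "body": {"deltas": "1 0 0.005 0 0 0 0;1 0 0.003 0 0 0 0;1 0 0 0 0 0 0"}}

```text
time: 11.8
eef_pos: [552.1, -119.7, 122.2]
eef_rot: [3.141, 0.0, -2.586]
ft_force: [0.4, -0.8, -0.2]
opening: 17.6
grasp_force: 60.0
```

```bash
python3 -c "
from u import *
st()"
```

```text
t 11.8 hook unit x,y,z [-109.2    1.3  106.3] Fu,Fv,Fz [ 0.9 -0.1 -0.2] [ 3.141  0.    -2.586] 17.608774431977597
```

Now small steps, reading the force after each call.

Emit:
{"method": "drive_tool", "body": {"deltas": "1 0 0.0012 0 0 0 0;1 0 0.0012 0 0 0 0;1 0 0.0012 0 0 0 0;1 0 0 0 0 0 0"}}

```text
time: 12.3
eef_pos: [551.5, -118.6, 122.2]
eef_rot: [-3.142, 0.0, -2.586]
ft_force: [1.8, -0.9, -0.5]
opening: 17.5
grasp_force: 60.0
```

Emit:
{"method": "drive_tool", "body": {"deltas": "1 0 0.001 0 0 0 0;1 0 0.001 0 0 0 0;1 0 0.001 0 0 0 0;1 0 0 0 0 0 0"}}

```text
time: 12.8
eef_pos: [550.8, -117.6, 122.2]
eef_rot: [3.142, 0.0, -2.586]
ft_force: [1.8, -0.6, -0.9]
opening: 17.6
grasp_force: 60.0
```

Emit:
{"method": "drive_tool", "body": {"deltas": "1 0 0.001 0 0 0 0;1 0 0.001 0 0 0 0;1 0 0.001 0 0 0 0;1 0 0 0 0 0 0"}}

```text
time: 13.3
eef_pos: [550.2, -116.6, 122.1]
eef_rot: [3.142, 0.0, -2.586]
ft_force: [2.4, -0.7, -1.3]
opening: 17.6
grasp_force: 60.0
```

Emit:
{"method": "drive_tool", "body": {"deltas": "1 0 0.001 0 0 0 0;1 0 0.001 0 0 0 0;1 0 0.001 0 0 0 0;1 0 0 0 0 0 0"}}

```text
time: 13.8
eef_pos: [549.5, -115.5, 122.2]
eef_rot: [3.142, 0.0, -2.586]
ft_force: [0.9, -2.0, -1.3]
opening: 17.2
grasp_force: 60.0
```

Emit:
{"method": "drive_tool", "body": {"deltas": "1 0 0.001 0 0 0 0;1 0 0.001 0 0 0 0;1 0 0.001 0 0 0 0;1 0 0 0 0 0 0"}}

```text
time: 14.3
eef_pos: [548.9, -114.6, 122.2]
eef_rot: [3.142, -0.0, -2.586]
ft_force: [1.8, -1.5, -0.6]
opening: 17.3
grasp_force: 60.0
```

Emit:
{"method": "drive_tool", "body": {"deltas": "1 0 0.001 0 0 0 0;1 0 0.001 0 0 0 0;1 0 0.001 0 0 0 0;1 0 0 0 0 0 0"}}

```text
time: 14.8
eef_pos: [548.2, -113.5, 122.1]
eef_rot: [3.142, -0.0, -2.586]
ft_force: [2.0, -1.5, -1.7]
opening: 17.6
grasp_force: 60.0
```

Emit:
{"method": "drive_tool", "body": {"deltas": "1 0 0.001 0 0 0 0;1 0 0.001 0 0 0 0;1 0 0.001 0 0 0 0;1 0 0 0 0 0 0"}}

```text
time: 15.3
eef_pos: [547.6, -112.5, 122.1]
eef_rot: [3.142, -0.0, -2.586]
ft_force: [1.9, -1.3, -1.3]
opening: 17.3
grasp_force: 60.0
```

Emit:
{"method": "drive_tool", "body": {"deltas": "1 0 0.001 0 0 0 0;1 0 0.001 0 0 0 0;1 0 0.001 0 0 0 0;1 0 0 0 0 0 0"}}

```text
time: 15.8
eef_pos: [547.0, -111.5, 122.2]
eef_rot: [3.142, -0.0, -2.586]
ft_force: [1.6, -1.1, -1.2]
opening: 17.7
grasp_force: 60.0
```

Emit:
{"method": "drive_tool", "body": {"deltas": "1 0 0.001 0 0 0 0;1 0 0.001 0 0 0 0;1 0 0.001 0 0 0 0;1 0 0 0 0 0 0"}}

```text
time: 16.3
eef_pos: [546.3, -110.4, 122.1]
eef_rot: [3.142, -0.0, -2.586]
ft_force: [0.7, -1.2, -2.1]
opening: 17.4
grasp_force: 60.0
```

Emit:
{"method": "drive_tool", "body": {"deltas": "1 0 0.001 0 0 0 0;1 0 0.001 0 0 0 0;1 0 0.001 0 0 0 0;1 0 0 0 0 0 0"}}

```text
time: 16.8
eef_pos: [545.7, -109.4, 122.2]
eef_rot: [3.142, 0.0, -2.586]
ft_force: [2.1, -0.8, -1.0]
opening: 17.6
grasp_force: 60.0
```

Emit:
{"method": "drive_tool", "body": {"deltas": "1 0 0.001 0 0 0 0;1 0 0.001 0 0 0 0;1 0 0.001 0 0 0 0;1 0 0 0 0 0 0"}}

```text
time: 17.3
eef_pos: [545.1, -108.4, 122.1]
eef_rot: [3.142, -0.0, -2.586]
ft_force: [1.4, -1.1, -1.9]
opening: 18.0
grasp_force: 60.0
```

Emit:
{"method": "drive_tool", "body": {"deltas": "1 0 0.001 0 0 0 0;1 0 0.001 0 0 0 0;1 0 0.001 0 0 0 0;1 0 0 0 0 0 0"}}

```text
time: 17.8
eef_pos: [544.4, -107.4, 122.2]
eef_rot: [3.142, 0.0, -2.587]
ft_force: [1.3, -1.3, -1.0]
opening: 17.5
grasp_force: 60.0
```

Emit:
{"method": "drive_tool", "body": {"deltas": "1 0 0.001 0 0 0 0;1 0 0.001 0 0 0 0;1 0 0.001 0 0 0 0;1 0 0 0 0 0 0"}}

```text
time: 18.3
eef_pos: [543.8, -106.4, 122.2]
eef_rot: [3.142, 0.0, -2.586]
ft_force: [2.6, -0.8, -1.5]
opening: 17.2
grasp_force: 60.0
```

Emit:
{"method": "drive_tool", "body": {"deltas": "1 0 0.001 0 0 0 0;1 0 0.001 0 0 0 0;1 0 0.001 0 0 0 0;1 0 0 0 0 0 0"}}

```text
time: 18.8
eef_pos: [543.2, -105.4, 122.2]
eef_rot: [3.142, -0.0, -2.586]
ft_force: [0.9, -1.7, -1.0]
opening: 17.2
grasp_force: 60.0
```

Emit:
{"method": "drive_tool", "body": {"deltas": "1 0 0.001 0 0 0 0;1 0 0.001 0 0 0 0;1 0 0.001 0 0 0 0;1 0 0 0 0 0 0"}}

```text
time: 19.3
eef_pos: [542.5, -104.3, 122.2]
eef_rot: [3.142, -0.0, -2.586]
ft_force: [1.8, -0.4, -0.7]
opening: 17.3
grasp_force: 60.0
```

Emit:
{"method": "drive_tool", "body": {"deltas": "1 0 0.001 0 0 0 0;1 0 0.001 0 0 0 0;1 0 0.001 0 0 0 0;1 0 0 0 0 0 0"}}

```text
time: 19.8
eef_pos: [541.9, -103.3, 122.1]
eef_rot: [3.142, -0.0, -2.586]
ft_force: [2.2, -1.2, -1.4]
opening: 17.6
grasp_force: 60.0
```

Emit:
{"method": "drive_tool", "body": {"deltas": "1 0 0.001 0 0 0 0;1 0 0.001 0 0 0 0;1 0 0.001 0 0 0 0;1 0 0 0 0 0 0"}}

```text
time: 20.3
eef_pos: [541.7, -102.7, 122.2]
eef_rot: [-3.141, 0.0, -2.586]
ft_force: [2.7, -3.8, -2.7]
opening: 17.5
grasp_force: 60.0
```

Fu is now about 4.7 N and the motion is lagging, so the stop has been reached. I'll lean in gently.

Emit:
{"method": "drive_tool", "body": {"deltas": "1 0 0.001 0 0 0 0;1 0 0 0 0 0 0;1 0 0 0 0 0 0"}}

```text
time: 20.68
eef_pos: [541.7, -102.6, 122.2]
eef_rot: [-3.14, 0.0, -2.586]
ft_force: [2.5, -5.3, -3.2]
opening: 17.6
grasp_force: 60.0
```

Emit:
{"method": "drive_tool", "body": {"deltas": "1 0 0.001 0 0 0 0;1 0 0.001 0 0 0 0;1 0 0 0 0 0 0;1 0 0 0 0 0 0"}}

```text
time: 21.18
eef_pos: [541.5, -102.4, 122.2]
eef_rot: [-3.139, 0.001, -2.586]
ft_force: [4.4, -8.0, -3.7]
opening: 17.6
grasp_force: 60.0
```

Emit:
{"method": "drive_tool", "body": {"deltas": "1 0 0.0003 0 0 0 0;1 0 0 0 0 0 0;1 0 0 0 0 0 0"}}

```text
time: 21.55
eef_pos: [541.5, -102.4, 122.2]
eef_rot: [-3.139, 0.001, -2.586]
ft_force: [4.4, -7.4, -3.6]
opening: 17.3
grasp_force: 60.0
```

Emit:
{"method": "drive_tool", "body": {"deltas": "1 0 0 0 0 0 0;1 0 0 0 0 0 0;1 0 -0.003 0 0 0 0;1 0 -0.003 0 0 0 0;1 0 -0.003 0 0 0 0"}}

```text
time: 22.18
eef_pos: [541.6, -103.9, 121.9]
eef_rot: [3.14, -0.001, -2.587]
ft_force: [-0.3, -0.2, -0.1]
opening: 17.3
grasp_force: 60.0
```

Emit:
{"method": "drive_tool", "body": {"deltas": "1 0 -0.003 0 0 0 0;1 0 -0.003 0 0 0 0;1 0 0 0 0 0 0;1 0 0 0 0 0 0"}}

```text
time: 22.68
eef_pos: [543.6, -106.2, 122.1]
eef_rot: [3.141, -0.0, -2.587]
ft_force: [-0.0, -0.2, -1.9]
opening: 17.6
grasp_force: 60.0
```

```bash
python3 -c "
from u import *
st()"
```

```text
t 22.68 hook unit x,y,z [-125.1    1.2  106.2] Fu,Fv,Fz [ 0.2 -0.1 -1.9] [ 3.141 -0.    -2.587] 17.617571960951967
```

Emit:
{"method": "drive_tool", "body": {"deltas": "1 0 0 0.011 0 0 0;1 0 0 0.0115 0 0 0;1 0 0 0 0 0 0;1 0 0 0 0 0 0;1 0 0.006 0 0 0 0"}}

```text
time: 23.3
eef_pos: [542.6, -104.3, 113.2]
eef_rot: [-3.141, 0.0, -2.587]
ft_force: [0.8, 0.8, -1.2]
opening: 17.5
grasp_force: 60.0
```

Emit:
{"method": "drive_tool", "body": {"deltas": "1 0 0.006 0 0 0 0;1 0 0.006 0 0 0 0;1 0 0.006 0 0 0 0;1 0 0 0 0 0 0"}}

```text
time: 23.8
eef_pos: [538.6, -98.0, 113.2]
eef_rot: [-3.142, 0.0, -2.586]
ft_force: [0.2, 0.3, -0.9]
opening: 17.3
grasp_force: 60.0
```

```bash
python3 -c "
from u import *
st()"
```

```text
t 23.8 hook unit x,y,z [-134.7    1.3   97.3] Fu,Fv,Fz [-0.2  0.4 -0.9] [-3.142  0.    -2.586] 17.269557767598105
```

Emit:
{"method": "drive_tool", "body": {"deltas": "1 0 0.02 0 0 0 0;1 0 0.03 0 0 0 0;1 0 0.03 0 0 0 0;1 0 0 -0.08 0 0 0;1 0 0 -0.1 0 0 0"}}

```text
time: 24.42
eef_pos: [520.7, -70.2, 185.2]
eef_rot: [3.14, -0.002, -2.586]
ft_force: [0.4, 0.5, -1.2]
opening: 17.2
grasp_force: 60.0
```

Emit:
{"method": "drive_tool", "body": {"deltas": "1 0 0 -0.06 0 0 0;1 0 0 0 0 0 -0.053;1 0 0 0 0 0 -0.053;1 0 0 0 0 0 -0.053;1 0 0 0 0 0 -0.053"}}

```text
time: 25.05
eef_pos: [521.3, -70.3, 209.1]
eef_rot: [3.141, 0.0, -1.914]
ft_force: [0.2, 0.1, -1.1]
opening: 17.7
grasp_force: 60.0
```

Emit:
{"method": "drive_tool", "body": {"deltas": "1 0 0 0 0 0 -0.052;1 0 0 0 0 0 0;1 0 0 0 0 0 0"}}

```text
time: 25.42
eef_pos: [521.6, -70.6, 209.1]
eef_rot: [3.141, 0.0, -1.759]
ft_force: [0.2, -0.3, -0.3]
opening: 17.6
grasp_force: 60.0
```

```bash
python3 -c "
from u import *
st(); delta([464.9,-30.9,210],-1.757)"
```

```text
t 25.43 hook unit x,y,z [-167.     1.2  193.2] Fu,Fv,Fz [ 0.4  0.  -0.3] [ 3.141  0.    -1.759] 17.595254695418618
t 25.425 pos [521.6 -70.6 209.1] rot [ 3.141  0.    -1.759] F [ 0.2 -0.3 -0.3] delta [-0.0711  0.1578 -0.0021] turn [ 0.      0.     -0.0006] rows>= 1.1078388466093099 0.010895507146497603
```

Emit:
{"method": "drive_tool", "body": {"deltas": "1 -0.036 0.079 0 0 0 0;1 -0.0351 0.0788 0 0 0 0;1 0 0 0.045 0 0 0;1 0 0 0.04 0 0 0;1 0 0 0 0 0 0"}}

```text
time: 26.05
eef_pos: [464.1, -31.4, 174.3]
eef_rot: [3.139, -0.001, -1.758]
ft_force: [-0.6, 0.2, -1.5]
opening: 17.6
grasp_force: 60.0
```

Emit:
{"method": "drive_tool", "body": {"deltas": "1 0 0 0 0 0 0;1 0 0 0 0 0 0"}}

```text
time: 26.3
eef_pos: [465.6, -31.3, 175.9]
eef_rot: [-3.14, 0.001, -1.758]
ft_force: [-0.6, -0.5, -0.7]
opening: 17.6
grasp_force: 60.0
```

Run:
```python
from d import *
delta([465.,-30.9,110.9],-1.757)
im=camera('wrist')[130:250,250:370];b=camera('side')[105:205,230:330]
cv2.imwrite('pics/w6.png',np.hstack([cv2.resize(im,(400,400),interpolation=3),cv2.resize(b,(400,400),interpolation=3)])[...,::-1])
s=sensors.observe()['eef_pos'];i=camera_info('wrist');j=camera_info('side')
c,si=np.cos(-.186),np.sin(-.186)
for l in [(20,0,-31),(23,0,-42),(0,0,-42),(0,0,0),(0,-16,0),(-16,0,2),(16,0,2)]:
  p=[s[0]+c*l[0]-si*l[1],s[1]+si*l[0]+c*l[1],s[2]-15.9+l[2]]
  print(l,'wrist',((proj(i,p)-[130,250])*400/120).round()[::-1],'side',((proj(j,p)-[105,230])*4).round()[::-1]+[400,0])
```

```text
t 26.3 pos [465.6 -31.3 175.9] rot [-3.140e+00  1.000e-03 -1.758e+00] F [-0.6 -0.5 -0.7] delta [-0.0005  0.002   0.1624] turn [-0.0004  0.0002 -0.0002] rows>= 1.0393920994977477 0.008491595846008252
(20, 0, -31) wrist [142. 309.] side [568. 193.]
(23, 0, -42) wrist [133. 291.] side [574. 207.]
(0, 0, -42) wrist [238. 291.] side [538. 211.]
(0, 0, 0) wrist [238. 369.] side [533. 153.]
(0, -16, 0) wrist [238. 286.] side [536. 163.]
(-16, 0, 2) wrist [328. 374.] side [507. 153.]
(16, 0, 2) wrist [149. 374.] side [557. 147.]
```

View pics/w6.png

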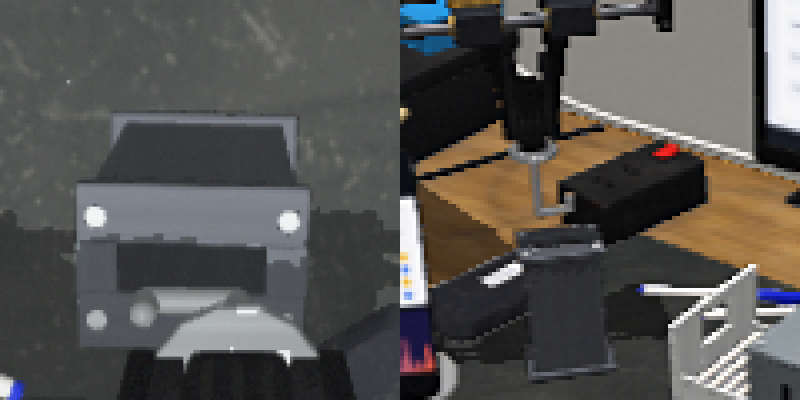

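The hook hangs upright and matches its projection in both views (wrist tip at crop (143, 313), side tip at (568, 195)). The side view also shows the tray drawn out. Now I'll lower it into the slot.

Emit:
{"method": "drive_tool", "body": {"deltas": "1 -0.0005 0.0018 0 0 0 0;1 0 0 0.03 0 0 0;1 0 0 0.025 0 0 0;1 0 0 0 0 0 0;1 0 0 0 0 0 0"}}

```text
time: 27.02
eef_pos: [464.6, -31.0, 153.1]
eef_rot: [3.142, -0.0, -1.757]
ft_force: [-0.4, 0.5, -0.4]
opening: 17.1
grasp_force: 60.0
```

```bash
python3 -c "
from d import *
delta([465.,-30.9,110.9],-1.757)"
```

```text
t 27.025 pos [464.6 -31.  153.1] rot [ 3.142 -0.    -1.757] F [-0.4  0.5 -0.4] delta [-0.0005 -0.001   0.1054] turn [ 0.     -0.0001  0.    ] rows>= 0.6746422181120417 0.0014439219960092195
```

Emit:
{"method": "drive_tool", "body": {"deltas": "1 0 -0.001 0.02 0 0 0;1 0 0 0.02 0 0 0;1 0 0 0.02 0 0 0;1 0 0 0.02 0 0 0;1 0 0 0 0 0 0"}}

```text
time: 27.65
eef_pos: [464.3, -31.2, 120.3]
eef_rot: [3.14, -0.001, -1.757]
ft_force: [-0.0, -0.8, -0.5]
opening: 17.7
grasp_force: 60.0
```

Emit:
{"method": "drive_tool", "body": {"deltas": "1 0 0 0.01 0 0 0;1 0 0 0.01 0 0 0;1 0 0 0.004 0 0 0;1 0 0 0 0 0 0;1 0 0 0 0 0 0"}}

```text
time: 28.28
eef_pos: [464.9, -31.0, 111.7]
eef_rot: [-3.141, 0.0, -1.757]
ft_force: [0.6, -0.3, -1.5]
opening: 17.6
grasp_force: 60.0
```

Emit:
{"method": "drive_tool", "body": {"deltas": "1 0 0 0.002 0 0 0;1 0 0 0 0 0 0;1 0 0 0 0 0 0;0.4 0 0 0 0 0 0;0 0 0 0 0 0 0", "grip_force": 20}}

```text
time: 28.9
eef_pos: [464.8, -31.1, 110.7]
eef_rot: [-3.142, 0.0, -1.757]
ft_force: [-0.3, 0.2, -1.0]
opening: 28.9
grasp_force: 0.0
```

Emit:
{"method": "drive_tool", "body": {"deltas": "-0.2 0 0 0 0 0 0;-0.2 0 0 0 0 0 0;-0.2 0 0 0 0 0 0;-0.2 0 0 -0.03 0 0 0;-0.2 0 0 -0.08 0 0 0"}}

```text
time: 29.52
eef_pos: [463.9, -31.3, 154.7]
eef_rot: [3.138, -0.001, -1.757]
ft_force: [-0.2, 0.2, -0.2]
opening: 52.1
grasp_force: 0.0
```

Emit:
{"method": "drive_tool", "body": {"deltas": "-0.2 0 0 -0.12 0 0 0;-0.2 0 0 -0.05 0 0 0;-0.2 0 0 0 0 0 0;-0.2 0 0 0 0 0 0"}}

```text
time: 30.02
eef_pos: [464.1, -31.1, 222.1]
eef_rot: [3.14, -0.0, -1.757]
ft_force: [-0.1, -0.8, -0.2]
opening: 52.3
grasp_force: 0.0
```

Run:
```python
from d import *
delta([465.,-30.9,220],-1.757)
im=camera('wrist')[130:250,250:370];b=camera('side')[125:225,230:330]
cv2.imwrite('pics/w7.png',np.hstack([cv2.resize(im,(400,400),interpolation=3),cv2.resize(b,(400,400),interpolation=3)])[...,::-1])
```

```text
t 30.025 pos [464.1 -31.1 222.1] rot [ 3.14  -0.    -1.757] F [-0.1 -0.8 -0.2] delta [-0.0009 -0.0021  0.0053] turn [ 0.0004 -0.     -0.0001] rows>= 0.03700248111976972 0.0073463836251803985
```

View pics/w7.png

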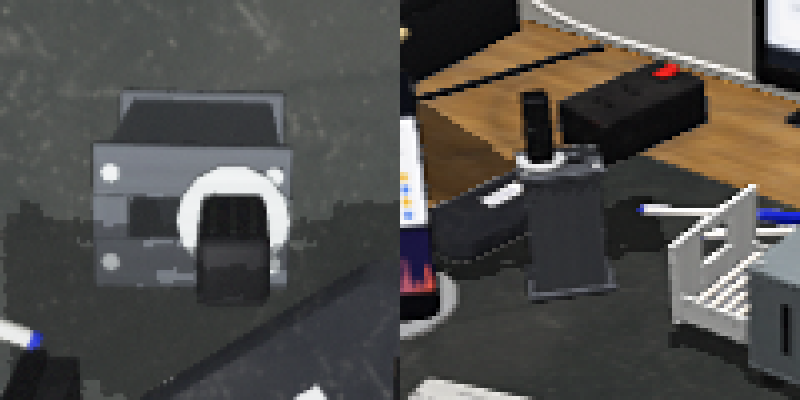

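The hook hangs upright with its collar flat on the plate (wrist crop (225, 225), side crop (540, 160)). The tray is out, and the gripper is clear above.

```bash
python3 -c "
from plant import robot
print(robot.finish_job())"
```

```text
the job is handed in; nothing more can be done
None
```

The job is handed in: the tray was drawn to its stop and leaned on with about 9 N, and left out; the hook hangs back in its stand, collar on the plate, but the hand-in gave no verdict.

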